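# Present a first-off sample on a tray peeled from the stack

## Task

Take the finished housing out of the aluminium welding nest and lay it flat, without dropping it, in the top tray of the nested stack. Sprung catches make the nested trays stick together, so peel that top tray off by its thumb tab, raising the tab's corner first while the diagonally opposite corner still rests on the stack, and then hold the tray level, with the housing lying in it, centred about 10 cm above the flat light panel. Finish there still holding the tray in the gripper, still and clear of the panel, and leave the other things on the bench where they are.

Things in the scene. Friction and masses are not known exactly. Their poses are not given: they have to be found in the camera images.
- housing: Finished plastic housing, a white block with a grey seam, 36 (x) x 60 (y) x 30 (z) mm, 50 g. Origin at the centre of its underside, z up, y along its length. It starts in the nest's recess, its underside 15 mm above the work surface and its axes parallel to the nest's.
- nest: Fixed aluminium welding nest, block 70 (x) x 95 (y) x 23 (z) mm on a 4 mm steel foot plate 90 x 120 mm, with a recess in its top 40 x 64 mm, 8 mm deep, 2 mm larger than the housing on each side. The upper 22 mm of the housing stand proud of it. Origin at the centre of its underside on the work surface.
- stack: Fixed magazine: four grey nested trays on an aluminium plate 185 (x) x 165 (y) x 10 mm. Origin under the plate's centre. The top tray starts seated with its origin 58 mm above this one, axes parallel. Four sprung round noses on posts (x +-56 to +-88, y +-45 mm, 92 mm high) pinch the tray's long edges; each holds it down with 2 to 3 N and lets go when that edge is some 10 mm up.
- tray: The loose top tray: grey, rigid, 60 g, 112 (x) x 152 (y) mm over its flange. Origin at the centre of the floor's underside, z up. Floor 2 mm thick, 78 x 118 mm; 2 mm walls slope out 15 deg to an opening of about 90 x 130 mm; flange top at z 24 mm, 11 mm wide. Thumb tab at the +x +y corner only. It nests 12 mm above the tray beneath, free to tilt about any corner; on it, the housing's underside is at z 2 mm.
- tab (a point): Centre of the thumb tab's foot, at the flange's top (tray x 50, y 70, z 24 mm). The tab is an upright plate 10 mm thick, 26 mm wide and 34 mm high (tray z 24 to 58 mm); its thickness lies along the tray's diagonal direction (1, 1, 0)/sqrt 2, its width across it.
- opposite (a point): Point on the tray's flange top at the diagonally opposite corner from the tab (tray x -50, y -70, z 24 mm).
- panel: Fixed flat inspection light panel, white face in an aluminium frame, 150 (x) x 190 (y) x 15 mm. Origin at the centre of its underside, on the work surface.
- tape: bystander: roll of clear tape, 94 mm across, 40 mm high; origin at the centre of its underside.
- pliers: bystander: pliers with yellow grips, 150 mm long, lying; origin at the centre of its underside or near it.
- marker: bystander: white marker pen lying; origin at the centre of its underside or near it.
- carton: bystander: small cardboard box 90 x 60 x 45 mm; origin at the centre of its underside.
- jig: bystander: slotted aluminium plate 100 x 90 x 18 mm; origin at the centre of its underside.
- sprue: bystander: clear plastic moulding frame, 100 x 50 x 5 mm, lying; origin at the centre of its underside.
- collar: bystander: aluminium cylinder 40 mm across, 30 mm high; origin at the centre of its underside.
Mind the look-alikes: they are no part of the job. Several things have the shape of the housing; the one meant has the colours described above.

How it is judged (in metres and radians):
On the way, in this order (a step that is already met when the one before it is completed fails the run):
1. the housing lies flat in the top tray, let go, while the tray is still seated in the stack (x of housing in the frame of tray between -0.045 and 0.045 m and y of housing in the frame of tray between -0.065 and 0.065 m and z of housing in the frame of tray between -0.002 and 0.007 m and contact force between housing and the fingers below 0.05 N and angle between housing's own z axis and vertical below 0.15 rad and z of each of tab, opposite in the frame of stack below 0.087 m), for 0.2 s.
2. the tab's corner is raised at least 15 mm while the opposite corner is still within 7 mm of its seat, housing in the tray (x of housing in the frame of tray between -0.045 and 0.045 m and y of housing in the frame of tray between -0.065 and 0.065 m and z of housing in the frame of tray between -0.002 and 0.007 m and z of tab in the frame of stack above 0.097 m and z of opposite in the frame of stack below 0.089 m), for 0.05 s.
At the end, for the whole second after the job is handed in: The gripper holds the tray still (under 30 mm/s), centred within 40 mm over the panel, its underside 60 to 170 mm above the work surface, level within 0.17 rad, the housing lying on its floor; the tray touches neither panel nor stack (x of housing in the frame of tray between -0.045 and 0.045 m and y of housing in the frame of tray between -0.065 and 0.065 m and z of housing in the frame of tray between -0.002 and 0.007 m and contact force between housing and the fingers below 0.05 N and horizontal distance between tray and panel below 0.04 m and z of tray in the frame of panel between 0.06 and 0.17 m and angle between tray's own z axis and vertical below 0.17 rad and contact force between tray and the fingers above 1 N and contact force between tray and panel below 0.05 N and contact force between tray and stack below 0.05 N and linear speed of each of tray, housing below 0.03 m/s); the arm keeps its last pose, push and grip.
It fails at once if another thing on the bench is moved more than 40 mm (distance of any of tape, pliers, marker, carton, jig, sprue, collar from where it was at the start of the episode above 0.04 m).
It fails at once if the housing is dropped (falls free by more than about 25 mm) (linear speed of housing above 0.7 m/s and contact force between housing and the fingers below 0.02 N and contact force between housing and tray below 0.02 N).
It also fails if it takes over 51 s, if anything falls off the work surface, if the arm or the gripper's body presses on something with over 40 N, if the wrist force passes 120 N, or if a joint passes its speed limit or range.

## Robot

A 6-joint arm with a two-finger parallel gripper is mounted at the origin on the work surface. World frame = base frame: x ahead of the robot, y to its left, z up, the work surface at z = 0. Lengths are in mm, angles in rad, forces in N, time in s.
With the tool pointing down it reaches from about 350 to 875 mm from the base axis. Payload 4.2 kg.
Tool frame: the origin (TCP) lies midway between the tips of the shut fingers; the grasp point (between the pads) lies 19 mm behind it (tcp_to_grasp is the distance from the TCP to the grasp point, in mm); z points along the fingers, y is the line along which they close (so a half turn about z gives the same grasp; the last joint's range is limited). The gripper opens to 85 mm and grips with 20 to 120 N. Pads are 22 mm wide; open, the fingers measure 114 mm over their backs; the gripper's body (76 mm by 85 mm) begins 54 mm behind the grasp point. The pads swing forward as they close: fully open they stand 13 mm farther back than shut.
Start: joints at [1.406, 0.385, 0.008, 0, -1.194, -0.259], TCP at [256.984, 569.701, 231.312] pointing down, gripper open.
Joint ranges: [-3.14, 3.14], [-1.21, 2.06], [-1.07, 1.41], [-3.16, 2.05], [-2.99, -0.16], [-3.1, 3.1]. Speed limits (rad/s): [2.79, 2.79, 3.14, 3.14, 3.14, 3.14].

## Interface

Orientations are given as a unit quaternion [x, y, z, w].
In Python, from bench import read_state, get_image, job_done, tcp_to_grasp gives the robot as it stands.
- The arm moves only by the tool jog_arm, never from a script. Its argument "plan" is a list of rows, each a list of 3 entries, a list of its own where there are three numbers: the finger opening in mm, from 0 to 85.4, then the shift along the tool's x, y, z as a fraction of full scale, then the turn, a rotation vector about the tool's x, y, z as a fraction of full scale. A call has 1 to 10 rows; each row is the pose to reach, as a shift and turn from the pose commanded when the call began, along the tool's axes at that moment; what a row does not reach only later rows make up. Full scale, the value 1, is 0.1 m for a shift and 60 degrees for a turn. A row lasts 1/8 s, in which the tool goes at most 62.5 mm and 10.7 degrees, less where a joint would pass 70% of its speed; a pose out of reach is approached as far as the arm can. A call with a number of a shift or a turn outside -1 to 1 is refused whole. A call with a gripper value outside its range is refused whole. The fingers move at their own pace and stop on an object; the grip force is fixed at half the most. Time passes only in rows, so rows that repeat a pose let the fingers close. It gives the time, the measured TCP pose, the force, the opening and the grip force at its end, in the units of the state.
- read_state(): the state, without advancing time (a new reading comes with each control period).
- get_image(name): name is "scene" or "top"; returns a dict with "img" (384x512x3 uint8, red, green, blue), "range_z" (384x512 float32, mm along the optical axis (not along the pixel's ray), 0 where there is no reading), "intrinsics" (3x3 intrinsics, pixels), "extrinsics" (4x4, takes a point from camera to world coordinates). Camera axes: x right, y down, z forward; pixel columns grow to the right and rows downward; lengths in mm; the calibration is good to about 2 mm. A picture is of the moment at which its call begins.
- job_done(): hands the job in; it is judged then, once.
The state is a dict: "clock": time; "joints": joint angles; "joint_vel": joint speeds; "joint_efforts": joint torques, N m; "position": TCP position; "ee_rot": TCP orientation; "contact_force": force on the tool from outside, world axes, zero at the start; "wrist_torque": the same for the moment, N m; "gripper_width": finger opening in mm; "grasp_force": force on a finger pad.
Only numpy, scipy, OpenCV 4.12 (cv2) and the standard library are available. Lean on these libraries where they do the work, as an engineer would, in place of code of your own. Each camera call takes 0.05 s, during which the arm holds its last target. There are 200 camera calls.

## Working session

There is one attempt and no reset: what is moved stays moved. The work goes in short steps, Python scripts to look and compute and a tool call to move; the robot and the scene stay as the last step left them, time stands still between calls to the robot, and variables do not carry over. Pictures are saved under pics/ and viewed, at most 10 in all, crops included, and the job is handed in when it is done.

Besides the shell and the picture viewer there is one more tool, called after ">>>" as name(argument=value, ...) on one line, values as JSON. jog_arm: Moves the arm, as the interface text tells. Its arguments: {"type":"object","properties":{"plan":{"type":"array"}},"required":["plan"]}

```bash
ls; mkdir -p pics; python3 - <<'E'
from bench import *
import cv2,numpy as np
s=read_state();print(s, tcp_to_grasp)
for n in("scene","top"):
    d=get_image(n);np.savez(n+"0.npz",**d);cv2.imwrite(f"pics/{n}0.png",cv2.resize(d["img"][:,:,::-1],(800,600),interpolation=cv2.INTER_CUBIC))
    print(n,d["intrinsics"],d["extrinsics"],(d["range_z"]>0).mean())
E
```

```text
pics
{'clock': 0.0, 'joints': array([ 1.40558783e+00,  3.85557792e-01,  6.64189012e-03, -4.95871704e-04,
       -1.19401620e+00, -2.58615452e-01]), 'joint_vel': array([-0.00081393, -0.00070009,  0.00080407,  0.00038559, -0.00149552,
        0.00169837]), 'joint_efforts': array([ 4.96028424e-04, -3.92288554e+01,  1.88405764e+01,  4.18619692e+00,
       -4.58823502e-03, -1.56989408e-06]), 'position': array([256.76553161, 569.18316369, 230.22759738]), 'ee_rot': array([ 9.77610731e-01, -2.10418784e-01, -1.80339374e-04,  1.07748271e-03]), 'contact_force': array([-0.08728894,  0.14130581, -0.37508862]), 'wrist_torque': array([-0.01350966, -0.06192219, -0.02554047]), 'grasp_force': 0.0, 'gripper_width': 85.49464015316724} 18.700000000000003
scene [[389.52072711   0.         250.1463848 ]
 [  0.         389.52072711 186.93433543]
 [  0.           0.           1.        ]] [[ 6.12293650e-01  4.69082037e-01 -6.36442086e-01  1.23386843e+03]
 [ 7.90611118e-01 -3.68892894e-01  4.88724967e-01 -5.18186831e+02]
 [-5.52685996e-03 -8.02421383e-01 -5.96732250e-01  7.14034214e+02]
 [ 0.00000000e+00  0.00000000e+00  0.00000000e+00  1.00000000e+00]] 0.9950968424479166
top [[424.12549961   0.         261.4162087 ]
 [  0.         424.12549961 189.39553725]
 [  0.           0.           1.        ]] [[-5.15206867e-03 -9.85743472e-01  1.68176288e-01  3.45638467e+02]
 [-9.99956828e-01  6.37906919e-03  6.75647903e-03  9.55747730e+00]
 [-7.73296328e-03 -1.68134218e-01 -9.85733781e-01  1.27231349e+03]
 [ 0.00000000e+00  0.00000000e+00  0.00000000e+00  1.00000000e+00]] 0.9959767659505209
```

View pics/scene0.png

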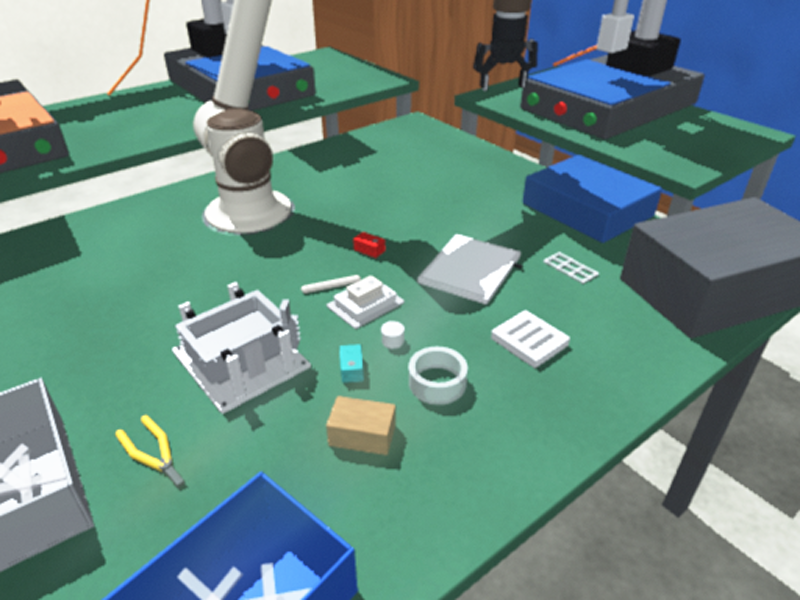

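View pics/top0.png

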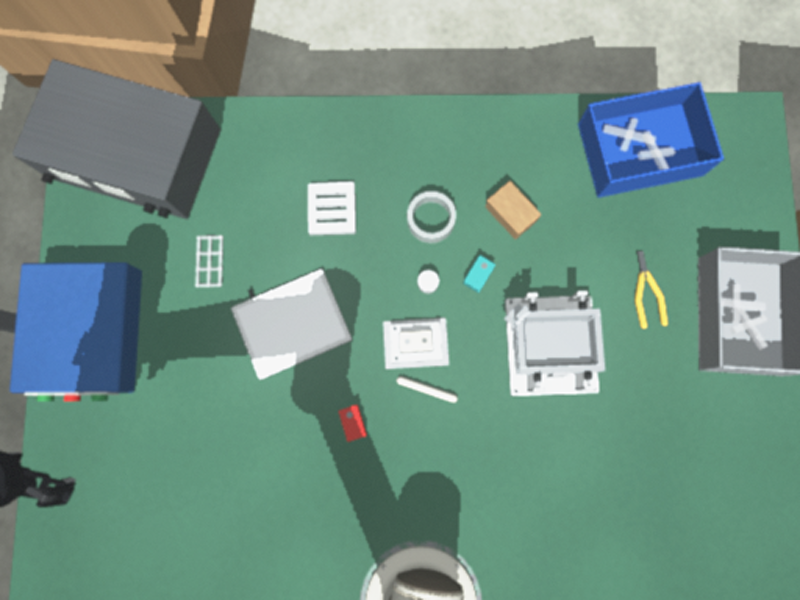

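The top view (800x600) shows three housing-shaped blocks: white with a grey seam in the nest (415,342), cyan (480,272) and red (352,422). The white one in the nest fits. The tray stack is at (555,345) with its tab near (515,305), and the panel is at (292,325).

```bash
cat > h.py <<'E'
import numpy as np,cv2
from bench import *
def cloud(d):
    K=d["intrinsics"];E=d["extrinsics"];z=d["range_z"]
    v,u=np.mgrid[:384,:512]
    c=np.stack([(u-K[0,2])/K[0,0]*z,(v-K[1,2])/K[1,1]*z,z],-1)
    P=c@E[:3,:3].T+E[:3,3];P[z<=0]=np.nan
    return P
def sel(P,lo,hi,box):
    x0,x1,y0,y1=box
    return (P[...,2]>lo)&(P[...,2]<hi)&(P[...,0]>x0)&(P[...,0]<x1)&(P[...,1]>y0)&(P[...,1]<y1)
def rect(P,m,n):
    p=P[m]
    if len(p)<5: print(n,len(p));return
    r=cv2.minAreaRect(p[:,:2].astype(np.float32))
    print(n,len(p),"c",np.round(r[0],1),"size",np.round(r[1],1),"ang",round(r[2],1),"zmed",np.round(np.median(p[:,2]),1))
E
python3 - <<'E'
from h import *
for n in("top","scene"):
    d=np.load(n+"0.npz");P=cloud(d);print(n)
    f=lambda u,v:np.round(P[int(v*.64),int(u*.64)])
    if n=="top":
        for k,q in dict(nest=(415,342),stack=(560,340),panel=(292,325),tab=(515,305),table=(420,440)).items(): print(k,f(*q))
        N=f(415,342);S=f(560,340);L=f(292,325)
    b=lambda c,r:(c[0]-r,c[0]+r,c[1]-r,c[1]+r)
    rect(P,sel(P,38,52,b(N,60)),"housing top")
    rect(P,sel(P,19,35,b(N,75)),"nest top")
    rect(P,sel(P,1.8,35,b(N,75)),"nest all")
    rect(P,sel(P,76,88,b(S,120)),"flange")
    rect(P,sel(P,98,125,b(S,120)),"tab")
    rect(P,sel(P,88,97,b(S,120)),"posts")
    rect(P,sel(P,5,14,b(S,125)),"plate")
    rect(P,sel(P,54,66,b(S,70)),"floor")
    rect(P,sel(P,9,21,b(L,140)),"panel")
d=np.load("top0.npz");i=d["img"][:,:,::-1]
a=cv2.resize(i[190:260,225:305],(640,560),interpolation=cv2.INTER_CUBIC);cv2.imwrite("pics/c1.png",a)
a=cv2.resize(i[165:265,310:400],(540,600),interpolation=cv2.INTER_CUBIC);cv2.imwrite("pics/c2.png",a)
E
```

```text
top
nest [470.   8.  50.]
stack [ 470. -258.   61.]
panel [505. 244.  14.]
tab [ 543. -185.    9.]
table [290.   0.  -3.]
housing top 255 c [470.8   5.1] size [58.2 36.1] ang 89.8 zmed 45.2
nest top 460 c [470.9   5.7] size [70.3 94.7] ang 2.9 zmed 23.5
nest all 1187 c [470.1   8. ] size [149.9 149.9] ang 0.2 zmed 7.0
flange 908 c [ 463.8 -248.5] size [176.7 166.2] ang 3.9 zmed 82.1
tab 41 c [ 513.3 -181.9] size [ 9.6 26.4] ang 44.4 zmed 115.0
posts 153 c [ 465.7 -250. ] size [176.3 154. ] ang 1.6 zmed 91.8
plate 974 c [ 470.7 -256.3] size [246.7 248.6] ang 89.7 zmed 9.6
floor 1183 c [ 463.3 -255.5] size [123.9 120.1] ang 85.8 zmed 60.5
panel 3084 c [533.6 255.6] size [203.9 190.7] ang 23.5 zmed 14.8
scene
housing top 186 c [472.9   4.7] size [37. 60.] ang 2.8 zmed 45.1
nest top 326 c [471.7   5.9] size [73.1 99.2] ang 2.0 zmed 23.6
nest all 851 c [470.1   8. ] size [149.8 149.2] ang 0.2 zmed 11.4
flange 901 c [ 466.7 -246.5] size [177.  166.4] ang 1.4 zmed 82.1
tab 62 c [ 514.8 -182.8] size [10.1 29. ] ang 46.1 zmed 112.3
posts 168 c [ 465.6 -241.1] size [179.2 131.4] ang 1.8 zmed 91.4
plate 991 c [ 468.3 -254. ] size [184.3 164.9] ang 1.6 zmed 10.1
floor 909 c [ 474.9 -260.1] size [109.  135.6] ang 0.1 zmed 60.2
panel 1628 c [518.5 247.5] size [167.9 196.1] ang 22.4 zmed 15.4
```

View pics/c1.png

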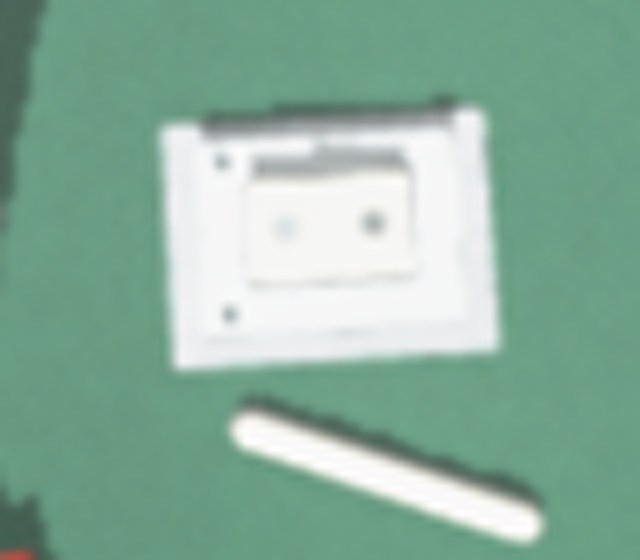

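View pics/c2.png

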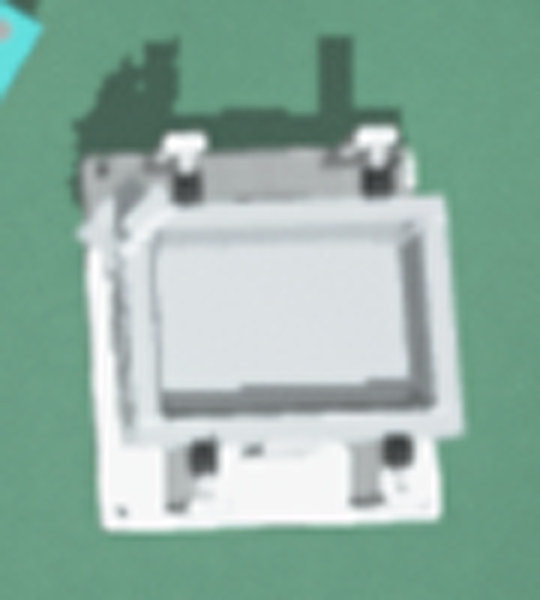

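The crop confirms it: the nest holds the white block, centre (330,225) in the enlarged crop. The tray's tab is at its upper-left corner, about (120,230) in the second crop, so the stack's yaw is only a few degrees. I'll refine the stack and panel poses and start moving.

```bash
cat >> h.py <<'E'
def comp(P,m,c):  # component of mask m nearest to world point c
    n,l,st,_=cv2.connectedComponentsWithStats(m.astype(np.uint8),connectivity=4)
    best=max(range(1,n),key=lambda i:(st[i,4]>20)*st[i,4])
    return l==best
E
python3 - <<'E'
from h import *
for n in("top","scene"):
    d=np.load(n+"0.npz");P=cloud(d);g=d["img"].astype(int);print(n)
    grey=(g.max(-1)-g.min(-1))<45
    b=lambda c,r:(c[0]-r,c[0]+r,c[1]-r,c[1]+r)
    rect(P,comp(P,sel(P,9,19,b((505,244),140))&grey,0),"panel")
    m=cv2.morphologyEx(sel(P,78,86,b((467,-254),110)).astype(np.uint8),cv2.MORPH_OPEN,np.ones((2,2)))
    rect(P,comp(P,m,0),"flange")
    m=sel(P,57,64,b((467,-254),56));rect(P,comp(P,m,0),"floor")
    t=P[sel(P,113.5,120,b((514,-182),40))];print("tabtop",len(t),t.mean(0).round(1),np.ptp(t[:,:2],axis=0).round(1))
    rect(P,comp(P,sel(P,43,49,b((471,5),60)),0),"housing")
    rect(P,comp(P,sel(P,2,40,b((471,5),75))&(g.min(-1)>120),0),"nest foot")
E
```

```text
top
panel 2947 c [517.9 248.3] size [168.7 190.4] ang 23.2 zmed 14.6
flange 347 c [ 447.  -268.4] size [ 75.2 177.5] ang 2.6 zmed nan
floor 939 c [ 466.7 -254.2] size [ 82.5 112. ] ang 1.3 zmed 60.5
tabtop 27 [ 513.5 -181.9  115.8] [22.1 22.4]
housing 182 c [470.8   5.1] size [35.1 58.2] ang 0.1 zmed 45.6
nest foot 855 c [470.7   5.7] size [ 93.7 127. ] ang 3.0 zmed 20.3
scene
panel 1619 c [518.5 247.5] size [167.9 196.1] ang 22.4 zmed 15.4
flange 501 c [ 468.2 -253.1] size [119.  152.6] ang 2.0 zmed nan
floor 667 c [ 454.6 -253.9] size [ 62.4 112.3] ang 1.9 zmed 60.3
tabtop 29 [ 515.  -182.7  116.1] [20.1 22.1]
housing 145 c [472.9   4.3] size [36.4 60.4] ang 5.1 zmed 45.6
nest foot 704 c [472.    8.5] size [ 94.  128.7] ang 1.0 zmed 19.2
```

>>> jog_arm(plan=[[85, [0.4, 0.4, 0], [0, 0, 0]], [85, [0.8, 0.8, 0], [0, 0, 0]], [85, [1, 1, 0], [0, 0, 0]]])

```text
clock: 0.48
position: [307.3, 434.7, 231.0]
ee_rot: [0.978, -0.211, -0.0, 0.001]
contact_force: [-1.0, 0.6, -0.1]
gripper_width: 84.8
grasp_force: 0.0
```

>>> jog_arm(plan=[[85, [0.4, 0.4, 0], [0, 0, 0]], [85, [0.8, 0.8, 0], [0, 0, 0]], [85, [1, 1, 0], [0, 0, 0]]])

```text
clock: 0.85
position: [357.1, 302.5, 231.1]
ee_rot: [0.977, -0.211, -0.0, 0.0]
contact_force: [-0.2, 0.3, 0.5]
gripper_width: 84.9
grasp_force: 0.0
```

>>> jog_arm(plan=[[85, [0.4, 0.4, 0], [0, 0, 0]], [85, [0.8, 0.8, 0], [0, 0, 0]], [85, [1, 1, 0], [0, 0, 0]]])

```text
clock: 1.23
position: [407.0, 170.5, 231.1]
ee_rot: [0.977, -0.211, -0.0, 0.0]
contact_force: [0.1, -0.8, -0.3]
gripper_width: 85.0
grasp_force: 0.0
```

>>> jog_arm(plan=[[85, [0.4, 0.4, 0], [0, 0, 0]], [85, [0.8, 0.8, 0.3], [0, 0, 0]], [85, [1, 1, 0.6], [0, 0, 0]], [85, [1, 1, 0.6], [0, 0, 0.2]], [85, [1, 1, 0.6], [0, 0, 0.4]], [85, [1, 1, 0.6], [0, 0, 0.6]], [85, [1, 1, 0.6], [0, 0, 0.8]], [85, [1, 1, 0.6], [0, 0, 1]], [85, [1, 1, 0.6], [0, 0, 1]], [85, [1, 1, 0.6], [0, 0, 1]]])

```text
clock: 2.48
position: [456.8, 40.5, 171.1]
ee_rot: [0.742, -0.671, -0.0, 0.0]
contact_force: [-0.9, 0.5, 0.5]
gripper_width: 84.7
grasp_force: 0.0
```

```bash
cat >> h.py <<'E'
from scipy.spatial.transform import Rotation as R
def go(x,y,z,yaw):
    """shift (fraction) and turn to bring TCP to x,y,z with tool y axis at yaw (deg, mod 180), tool vertical"""
    s=read_state();r=R.from_quat(s["ee_rot"]);p=np.array(s["position"])
    sh=r.inv().apply(np.array([x,y,z])-p)/100
    out=[]
    for k in(0,180):
        a=np.radians(yaw+k);yv=np.array([np.cos(a),np.sin(a),0]);zv=np.array([0,0,-1.]);xv=np.cross(yv,zv)
        out.append((r.inv()*R.from_matrix(np.c_[xv,yv,zv])).as_rotvec()*180/np.pi/60)
    t=min(out,key=np.linalg.norm)
    print("t",round(s["clock"],2),"pos",p.round(1),"shift",sh.round(3),"turn",t.round(3),"q",s["joints"].round(2),"F",np.round(s["contact_force"],1),"w",round(s["gripper_width"],1),"g",round(s["grasp_force"],1))
E
python3 -c "
from h import *
go(471.5,4.9,60,2.3)"
```

```text
t 2.48 pos [456.8  40.5 171.1] shift [ 0.369 -0.111  1.111] turn [ 0.001 -0.     0.058] q [ 0.44  0.16 -0.47 -0.   -0.94 -0.34] F [-0.9  0.5  0.5] w 84.7 g 0.0
```

>>> jog_arm(plan=[[85, [0.37, -0.11, 0], [0, 0, 0.058]], [85, [0.37, -0.11, 0.4], [0, 0, 0.058]], [85, [0.37, -0.11, 0.8], [0, 0, 0.058]], [85, [0.37, -0.11, 0.95], [0, 0, 0.058]], [85, [0.37, -0.11, 0.95], [0, 0, 0.058]], [85, [0.37, -0.11, 0.95], [0, 0, 0.058]]])

```text
clock: 3.22
position: [472.4, 5.1, 77.0]
ee_rot: [0.721, -0.693, 0.0, -0.001]
contact_force: [-0.3, 0.1, -0.4]
gripper_width: 84.8
grasp_force: 0.0
```

```bash
python3 -c "
from h import *
go(471.5,4.9,27,2.3)
for n in('top','scene'):
    d=get_image(n);g=d['img'];cv2.imwrite('pics/%s1.png'%n,cv2.resize(g[190:270,215:315] if n=='top' else g[150:230,180:300],None,fx=6,fy=6,interpolation=2)[:,:,::-1])"
```

```text
t 3.23 pos [472.4   5.1  77. ] shift [0.001 0.01  0.5  ] turn [-0.001  0.     0.   ] q [ 0.36  0.31 -0.56  0.   -0.7  -0.32] F [-0.3  0.1 -0.4] w 84.8 g 0.0
```

View pics/scene1.png

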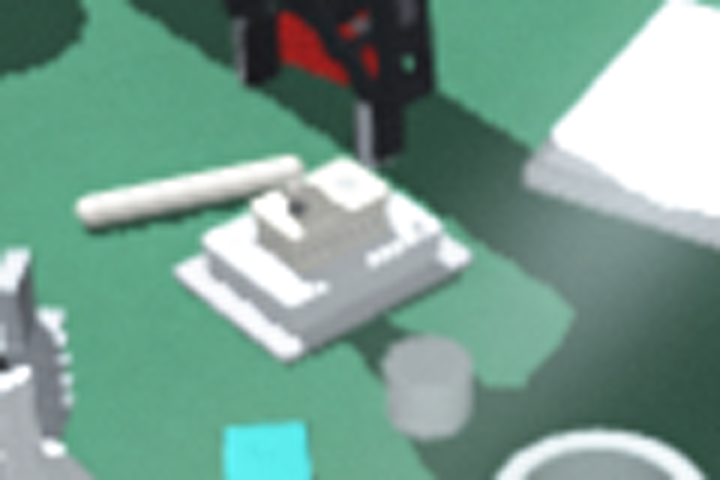

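The picture shows the fingers at crop pixels (250,60) and (375,130), straddling the white housing, top centre about (320,195), with their midpoint above it. Descend and grip.

>>> jog_arm(plan=[[85, [0, 0.01, 0.2], [0, 0, 0]], [85, [0, 0.01, 0.35], [0, 0, 0]], [85, [0, 0.01, 0.45], [0, 0, 0]], [60, [0, 0.01, 0.5], [0, 0, 0]], [50, [0, 0.01, 0.5], [0, 0, 0]], [40, [0, 0.01, 0.5], [0, 0, 0]], [25, [0, 0.01, 0.5], [0, 0, 0]], [25, [0, 0.01, 0.5], [0, 0, 0]], [25, [0, 0.01, 0.5], [0, 0, 0]], [25, [0, 0.01, 0.5], [0, 0, 0]]])

```text
clock: 4.58
position: [471.4, 5.0, 27.1]
ee_rot: [0.721, -0.693, 0.0, -0.001]
contact_force: [0.2, 0.4, 6.3]
gripper_width: 34.6
grasp_force: 60.8
```

>>> jog_arm(plan=[[25, [0, 0, -0.1], [0, 0, 0]], [25, [0, 0, -0.3], [0, 0, 0]], [25, [0, 0, -0.6], [0, 0, 0]], [25, [0, 0, -0.9], [0, 0, 0]], [25, [0, 0, -0.9], [0, 0, 0]]])

```text
clock: 5.2
position: [472.2, 5.3, 118.7]
ee_rot: [0.721, -0.693, 0.001, -0.003]
contact_force: [-0.3, 0.4, -1.5]
gripper_width: 34.6
grasp_force: 60.1
```

>>> jog_arm(plan=[[25, [0.2, 0, -0.4], [0, 0, 0]], [25, [0.6, 0, -0.4], [0, 0, 0]], [25, [1, 0, -0.4], [0, 0, 0]], [25, [1, 0, -0.4], [0, 0, 0]]])

```text
clock: 5.7
position: [473.5, -96.9, 155.1]
ee_rot: [0.719, -0.695, -0.001, 0.001]
contact_force: [-0.4, 0.4, -0.2]
gripper_width: 34.8
grasp_force: 60.2
```

```bash
python3 -c "
from h import *
go(467.5,-253.7,170,2)
d=get_image('scene');P=cloud(d)
g=d['img'];cv2.imwrite('pics/s2.png',cv2.resize(g[70:230,100:280],None,fx=3.5,fy=3.5,interpolation=2)[:,:,::-1])
np.savez('s2.npz',**d)
"
```

```text
t 5.7 pos [473.5 -96.9 155.1] shift [ 1.565  0.115 -0.149] turn [0.002 0.    0.   ] q [ 0.13  0.22 -0.44 -0.   -0.91 -0.1 ] F [-0.4  0.4 -0.2] w 34.8 g 60.2
```

View pics/s2.png

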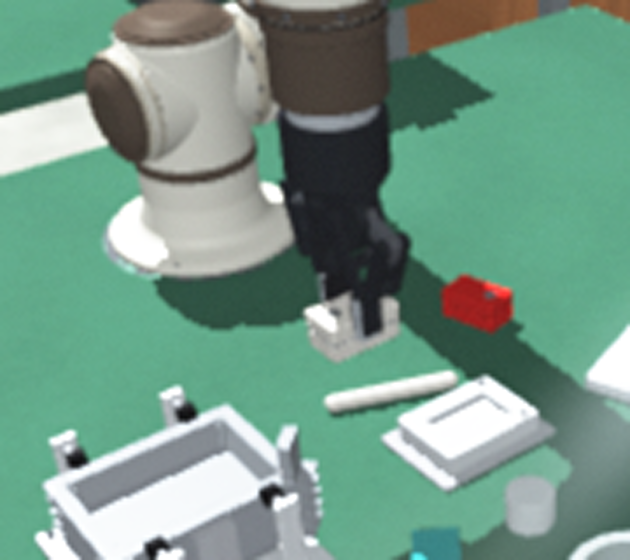

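The housing is held at crop pixel (350,325), and the nest at (470,420) is empty. Carry it over the tray.

>>> jog_arm(plan=[[25, [0.4, 0.03, 0], [0, 0, 0]], [25, [0.8, 0.06, 0], [0, 0, 0]], [25, [1, 0.11, 0], [0, 0, 0]]])

```text
clock: 6.12
position: [467.2, -195.9, 155.5]
ee_rot: [0.721, -0.693, -0.001, 0.0]
contact_force: [0.3, 0.0, -0.4]
gripper_width: 35.0
grasp_force: 60.2
```

>>> jog_arm(plan=[[25, [0.3, 0, 0], [0, 0, 0]], [25, [0.56, 0, 0], [0, 0, 0]], [25, [0.56, 0, 0.2], [0, 0, 0]], [25, [0.56, 0, 0.4], [0, 0, 0]], [25, [0.56, 0, 0.6], [0, 0, 0]], [25, [0.56, 0, 0.6], [0, 0, 0]], [25, [0.56, 0, 0.6], [0, 0, 0]]])

```text
clock: 7.0
position: [470.3, -251.1, 96.7]
ee_rot: [0.721, -0.693, 0.0, -0.0]
contact_force: [-0.3, 0.1, -0.2]
gripper_width: 34.9
grasp_force: 60.2
```

```bash
python3 -c "
from h import *
go(467.5,-253.7,72.5,2)"
```

```text
t 7.0 pos [ 470.3 -251.1   96.7] shift [0.025 0.029 0.242] turn [-0.    -0.     0.005] q [-0.19  0.37 -0.4   0.   -0.8   0.23] F [-0.3  0.1 -0.2] w 34.9 g 60.2
```

>>> jog_arm(plan=[[25, [0.025, 0.03, 0.08], [0, 0, 0]], [25, [0.025, 0.03, 0.16], [0, 0, 0]], [25, [0.025, 0.03, 0.2], [0, 0, 0]], [25, [0.025, 0.03, 0.22], [0, 0, 0]], [25, [0.025, 0.03, 0.235], [0, 0, 0]], [25, [0.025, 0.03, 0.24], [0, 0, 0]], [25, [0.025, 0.03, 0.245], [0, 0, 0]], [25, [0.025, 0.03, 0.245], [0, 0, 0]]])

```text
clock: 8.0
position: [467.0, -254.0, 72.2]
ee_rot: [0.721, -0.693, 0.0, -0.0]
contact_force: [-0.5, 0.0, 1.2]
gripper_width: 34.6
grasp_force: 60.4
```

Touching lightly. Release a little, rise, then check.

>>> jog_arm(plan=[[40, [0, 0, 0], [0, 0, 0]], [45, [0, 0, 0], [0, 0, 0]], [45, [0, 0, 0], [0, 0, 0]], [45, [0, 0, 0], [0, 0, 0]], [45, [0, 0, -0.1], [0, 0, 0]], [45, [0, 0, -0.3], [0, 0, 0]], [45, [0, 0, -0.6], [0, 0, 0]], [45, [0, 0, -0.9], [0, 0, 0]], [45, [0, 0, -0.9], [0, 0, 0]]])

```text
clock: 9.12
position: [468.6, -254.5, 165.2]
ee_rot: [0.721, -0.693, 0.003, -0.002]
contact_force: [-0.4, 0.6, -0.6]
gripper_width: 45.0
grasp_force: 0.0
```

>>> jog_arm(plan=[[45, [-0.6, 0, 0], [0, 0, 0]], [45, [-0.72, -0.46, 0], [0, 0, -0.2]], [45, [-0.72, -0.46, 0], [0, 0, -0.4]], [40, [-0.72, -0.46, 0], [0, 0, -0.6]], [40, [-0.72, -0.46, 0], [0, 0, -0.75]], [40, [-0.72, -0.46, 0], [0, 0, -0.75]], [40, [-0.72, -0.46, 0], [0, 0, -0.75]]])

```text
clock: 10.0
position: [509.8, -180.3, 161.6]
ee_rot: [0.931, -0.366, -0.0, 0.0]
contact_force: [-0.1, 0.2, 0.7]
gripper_width: 40.2
grasp_force: 0.0
```

```bash
python3 -c "
from h import *
go(514.3,-182.3,92,47)
d=get_image('scene');P=cloud(d)
b=(420,520,-310,-200);rect(P,comp(P,sel(P,86,95,(440,500,-295,-210)),0),'housing')
g=d['img'];cv2.imwrite('pics/s3.png',cv2.resize(g[130:270,100:260],None,fx=4,fy=4,interpolation=2)[:,:,::-1])
"
```

```text
t 10.0 pos [ 509.8 -180.3  161.6] shift [ 0.047 -0.016  0.696] turn [0.    0.    0.002] q [-0.04  0.31 -0.3  -0.   -0.97  0.86] F [-0.1  0.2  0.7] w 40.2 g 0.0
housing 233 c [ 467.1 -253.4] size [38.9 59.5] ang 4.6 zmed 90.1
```

View pics/s3.png

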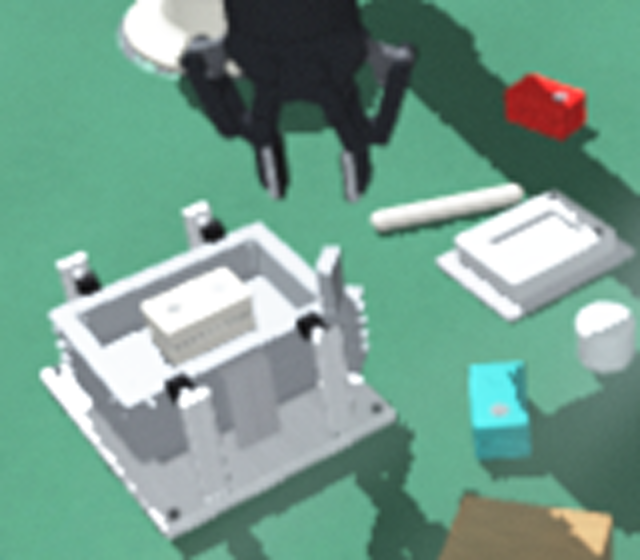

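The housing lies flat in the tray at crop pixel (198,312). The fingers at (315,185) stand just short of the tab, whose top is at (328,255). Descend onto the tab and grip.

>>> jog_arm(plan=[[40, [0.045, -0.015, 0], [0, 0, 0]], [40, [0.045, -0.015, 0.1], [0, 0, 0]], [40, [0.045, -0.015, 0.3], [0, 0, 0]], [40, [0.045, -0.015, 0.5], [0, 0, 0]], [40, [0.045, -0.015, 0.6], [0, 0, 0]], [40, [0.045, -0.015, 0.68], [0, 0, 0]], [40, [0.045, -0.015, 0.68], [0, 0, 0]], [40, [0.045, -0.015, 0.68], [0, 0, 0]]])

```text
clock: 11.05
position: [514.8, -182.3, 94.4]
ee_rot: [0.931, -0.365, 0.001, -0.0]
contact_force: [0.1, -0.1, 0.5]
gripper_width: 40.1
grasp_force: 0.0
```

>>> jog_arm(plan=[[20, [0, 0, 0], [0, 0, 0]], [16, [0, 0, 0], [0, 0, 0]], [12, [0, 0, 0], [0, 0, 0]], [8, [0, 0, 0], [0, 0, 0]], [0, [0, 0, 0], [0, 0, 0]], [0, [0, 0, 0], [0, 0, 0]], [0, [0, 0, 0], [0, 0, 0]]])

```text
clock: 11.92
position: [514.2, -182.4, 94.1]
ee_rot: [0.931, -0.365, -0.0, 0.0]
contact_force: [-2.2, -1.4, 5.4]
gripper_width: 8.7
grasp_force: 59.3
```

```bash
python3 -c "
from h import *
go(514.3,-182.3,92,47)
d=get_image('scene');P=cloud(d)
rect(P,comp(P,sel(P,86,95,(440,500,-295,-210)),0),'housing')
g=d['img'];cv2.imwrite('pics/s4.png',cv2.resize(g[130:270,100:260],None,fx=4,fy=4,interpolation=2)[:,:,::-1])
"
```

```text
t 11.93 pos [ 514.2 -182.4   94.1] shift [ 0.    -0.002  0.021] turn [0.    0.    0.004] q [-0.04  0.39 -0.37  0.   -0.81  0.87] F [-2.2 -1.4  5.4] w 8.7 g 59.3
housing 233 c [ 467.7 -253.4] size [37.8 60.1] ang 2.6 zmed 90.2
```

>>> jog_arm(plan=[[0, [0, 0.003, -0.03], [0.017, 0, 0]], [0, [0, 0.006, -0.06], [0.034, 0, 0]], [0, [0, 0.009, -0.09], [0.05, 0, 0]], [0, [0, 0.012, -0.118], [0.067, 0, 0]], [0, [0, 0.017, -0.148], [0.083, 0, 0]], [0, [0, 0.022, -0.177], [0.1, 0, 0]], [0, [0, 0.027, -0.206], [0.117, 0, 0]], [0, [0, 0.033, -0.235], [0.133, 0, 0]], [0, [0, 0.033, -0.235], [0.133, 0, 0]]])

```text
clock: 13.1
position: [512.4, -184.9, 117.9]
ee_rot: [0.929, -0.364, 0.026, -0.065]
contact_force: [0.7, 0.3, 0.3]
gripper_width: 8.7
grasp_force: 59.3
```

```bash
cat >> h.py <<'E'
def tray():
    s=read_state();print(s["clock"],s["position"].round(1),np.round(s["contact_force"],1),np.round(s["wrist_torque"],2),round(s["gripper_width"],1),round(s["grasp_force"],1))
    r=R.from_quat(s["ee_rot"]);print("tool z",r.apply([0,0,1]).round(3))
    return s
E
python3 -c "
from h import *
tray()
d=get_image('scene');P=cloud(d)
g=d['img'];cv2.imwrite('pics/s5.png',cv2.resize(g[130:270,100:260],None,fx=4,fy=4,interpolation=2)[:,:,::-1])
"
```

```text
13.1 [ 512.4 -184.9  117.9] [0.7 0.3 0.3] [-0.12  0.05  0.03] 8.7 59.3
tool z [ 0.096  0.102 -0.99 ]
```

View pics/s5.png

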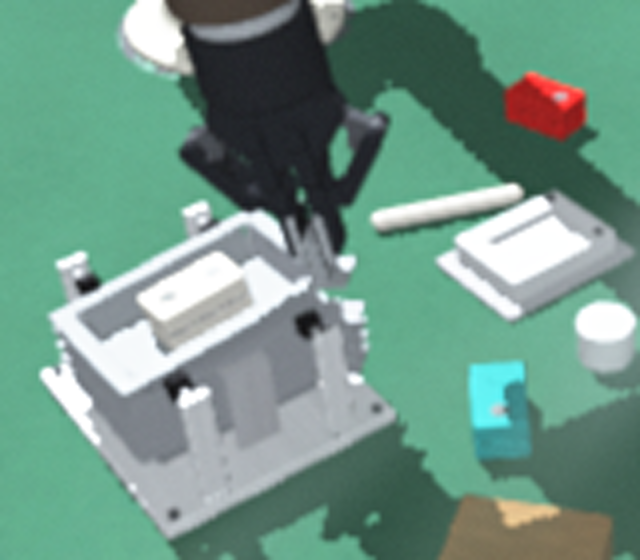

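The tray is tilted at its tab corner (crop 315,260) while the opposite corner (60,320) still sits on the stack, and the housing is in place at (195,300). Tilt a touch further, then lift.

>>> jog_arm(plan=[[0, [0, 0.005, -0.045], [0.025, 0, 0]], [0, [0, 0.009, -0.089], [0.05, 0, 0]], [0, [0, 0.003, -0.13], [0.05, 0, 0]], [0, [0, -0.003, -0.17], [0.05, 0, 0]], [0, [0, -0.008, -0.21], [0.05, 0, 0]], [0, [0, -0.014, -0.25], [0.05, 0, 0]], [0, [0, -0.02, -0.29], [0.05, 0, 0]], [0, [0, -0.025, -0.33], [0.05, 0, 0]], [0, [0, -0.025, -0.33], [0.05, 0, 0]]])

```text
clock: 14.28
position: [510.9, -186.2, 150.8]
ee_rot: [0.927, -0.363, 0.035, -0.089]
contact_force: [0.5, 0.9, -1.1]
gripper_width: 9.1
grasp_force: 59.2
```

```bash
python3 -c "
from h import *
tray()
d=get_image('scene');P=cloud(d)
g=d['img'];cv2.imwrite('pics/s6.png',cv2.resize(g[130:270,100:260],None,fx=4,fy=4,interpolation=2)[:,:,::-1])
"
```

```text
14.275 [ 510.9 -186.2  150.8] [ 0.5  0.9 -1.1] [-0.26  0.22  0.01] 9.1 59.2
tool z [ 0.13   0.14  -0.982]
```

View pics/s6.png

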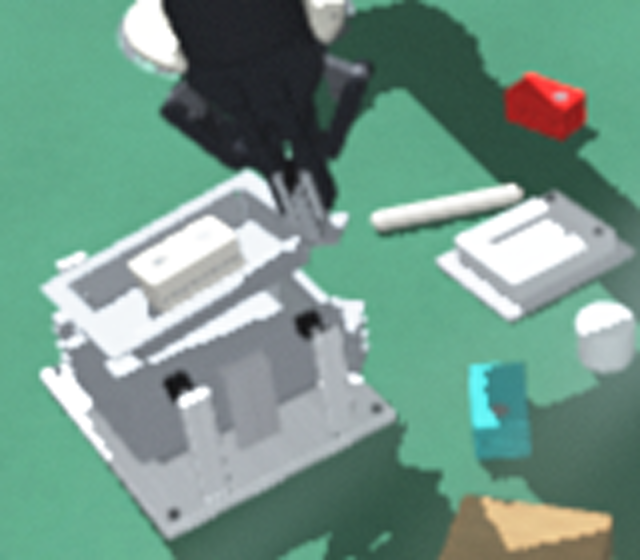

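The tray is free of the catches, with the housing at crop pixel (185,265) in it; the −1.1 N agrees with their combined weight. Raise, level and measure the tilt.

>>> jog_arm(plan=[[0, [0, -0.03, -0.15], [0, 0, 0]], [0, [0, -0.06, -0.3], [0, 0, 0]], [0, [0, -0.09, -0.45], [-0.03, 0, 0]], [0, [0, -0.11, -0.55], [-0.07, 0, 0]], [0, [0, -0.11, -0.55], [-0.11, 0, 0]], [0, [0, -0.11, -0.55], [-0.15, 0, 0]], [0, [0, -0.11, -0.55], [-0.183, 0, 0]], [0, [0, -0.11, -0.55], [-0.183, 0, 0]], [0, [0, -0.11, -0.55], [-0.183, 0, 0]]])

```text
clock: 15.45
position: [510.9, -186.0, 206.6]
ee_rot: [0.931, -0.365, 0.0, -0.0]
contact_force: [1.0, 0.5, -1.6]
gripper_width: 8.6
grasp_force: 59.1
```

```bash
cat >> h.py <<'E'
def tilt():
    s=tray();t=s["position"]
    for n in('scene','top'):
        d=get_image(n);P=cloud(d)
        c=t[:2]-np.array([47.5,71.7])
        m=comp(P,sel(P,t[2]-55,t[2]-22,(c[0]-36,c[0]+36,c[1]-55,c[1]+55)),0)
        p=P[m];
        for _ in range(6):
            q=p.mean(0);n_=np.linalg.svd(p-q,full_matrices=False)[2][2];n_*=np.sign(n_[2]);e=abs((p-q)@n_);p=p[e<max(2,np.quantile(e,.9))]
        print(n,len(p),"floor",q.round(1),"normal",n_.round(3),"deg",np.degrees(np.arccos(n_[2])).round(1))
E
python3 -c "
from h import *
tilt();go(558.5,318,150,47)"
```

```text
15.45 [ 510.9 -186.   206.6] [ 1.   0.5 -1.6] [ 0.11 -0.02 -0.01] 8.6 59.1
tool z [ 0.  0. -1.]
scene 167 floor [ 452.5 -272.7  172.7] normal [-0.024 -0.004  1.   ] deg 1.4
top 449 floor [ 455.  -257.   172.6] normal [ 0.002 -0.004  1.   ] deg 0.3
t 15.55 pos [ 510.8 -186.1  206.6] shift [-3.075 -4.023  0.567] turn [-0.    -0.     0.003] q [-0.05  0.27 -0.23 -0.   -1.07  0.88] F [ 0.5  0.3 -1.4] w 8.9 g 59.1
```

>>> jog_arm(plan=[[0, [-0.05, -0.07, 0], [0, 0, 0]], [0, [-0.14, -0.18, 0], [0, 0, 0]], [0, [-0.26, -0.34, 0], [0, 0, 0]], [0, [-0.39, -0.51, 0], [0, 0, 0]], [0, [-0.52, -0.68, 0], [0, 0, 0]], [0, [-0.65, -0.85, 0], [0, 0, 0]], [0, [-0.76, -1, 0], [0, 0, 0]]])

```text
clock: 16.42
position: [523.0, -59.4, 206.5]
ee_rot: [0.931, -0.364, 0.0, -0.0]
contact_force: [0.6, 0.5, -1.5]
gripper_width: 8.6
grasp_force: 59.2
```

>>> jog_arm(plan=[[0, [-0.13, -0.17, 0], [0, 0, 0]], [0, [-0.26, -0.34, 0], [0, 0, 0]], [0, [-0.39, -0.51, 0], [0, 0, 0]], [0, [-0.52, -0.68, 0], [0, 0, 0]], [0, [-0.65, -0.85, 0], [0, 0, 0]], [0, [-0.76, -1, 0], [0, 0, 0]]])

```text
clock: 17.18
position: [535.0, 65.5, 206.5]
ee_rot: [0.931, -0.364, 0.0, -0.0]
contact_force: [0.9, -0.3, -2.3]
gripper_width: 8.5
grasp_force: 59.2
```

>>> jog_arm(plan=[[0, [-0.13, -0.17, 0], [0, 0, 0]], [0, [-0.26, -0.34, 0], [0, 0, 0]], [0, [-0.39, -0.51, 0], [0, 0, 0]], [0, [-0.52, -0.68, 0], [0, 0, 0]], [0, [-0.65, -0.85, 0], [0, 0, 0]], [0, [-0.76, -1, 0], [0, 0, 0]]])

```text
clock: 17.92
position: [547.3, 190.6, 206.4]
ee_rot: [0.931, -0.364, -0.0, 0.0]
contact_force: [-0.8, -0.3, -0.6]
gripper_width: 8.8
grasp_force: 59.2
```

>>> jog_arm(plan=[[0, [-0.13, -0.17, 0], [0, 0, 0]], [0, [-0.26, -0.34, 0], [0, 0, 0]], [0, [-0.38, -0.5, 0], [0, 0, 0]], [0, [-0.5, -0.66, 0], [0, 0, 0]], [0, [-0.6, -0.79, 0], [0, 0, 0]], [0, [-0.68, -0.9, 0], [0, 0, 0]], [0, [-0.74, -0.97, 0], [0, 0, 0]], [0, [-0.76, -1, 0], [0, 0, 0]], [0, [-0.76, -1, 0], [0, 0, 0]]])

```text
clock: 19.05
position: [559.2, 314.0, 206.4]
ee_rot: [0.931, -0.365, -0.0, 0.0]
contact_force: [-0.8, -0.1, -1.4]
gripper_width: 8.7
grasp_force: 59.1
```

```bash
python3 -c "
from h import *
go(558.5,318,150,47);tilt()"
```

```text
t 19.05 pos [559.2 314.  206.4] shift [-0.032 -0.024  0.564] turn [ 0.    -0.     0.004] q [ 0.76  0.43  0.01  0.   -1.16  0.06] F [-0.8 -0.1 -1.4] w 8.7 g 59.1
19.05 [559.2 314.  206.4] [-0.8 -0.1 -1.4] [ 0.04 -0.06 -0.02] 8.7 59.1
tool z [-0. -0. -1.]
scene 51 floor [514.5 236.8 177. ] normal [-0.166  0.069  0.984] deg 10.4
top 508 floor [510.8 240.9 171.9] normal [0.008 0.003 1.   ] deg 0.5
```

>>> jog_arm(plan=[[0, [0, 0, 0.04], [0, 0, 0]], [0, [-0.01, -0.01, 0.12], [0, 0, 0]], [0, [-0.02, -0.02, 0.22], [0, 0, 0]], [0, [-0.03, -0.025, 0.34], [0, 0, 0]], [0, [-0.03, -0.025, 0.44], [0, 0, 0]], [0, [-0.03, -0.025, 0.52], [0, 0, 0]], [0, [-0.03, -0.025, 0.56], [0, 0, 0]], [0, [-0.03, -0.025, 0.56], [0, 0, 0]], [0, [-0.03, -0.025, 0.56], [0, 0, 0]], [0, [-0.03, -0.025, 0.56], [0, 0, 0]]])

```text
clock: 20.4
position: [559.0, 318.1, 151.0]
ee_rot: [0.931, -0.365, 0.0, -0.0]
contact_force: [0.6, -0.3, -0.9]
gripper_width: 9.0
grasp_force: 59.1
```

```bash
python3 -c "
from h import *
tilt()
a=get_image('top')['img'][100:300,100:350];b=get_image('scene')['img'][90:250,200:400]
cv2.imwrite('pics/f.png',np.vstack([cv2.resize(x,(400,300),interpolation=2) for x in(a,b)])[:,:,::-1])
"
```

```text
20.4 [559.  318.1 151. ] [ 0.6 -0.3 -0.9] [ 0.08 -0.04 -0.04] 9.0 59.1
tool z [ 0.001  0.001 -1.   ]
scene 60 floor [512.2 241.2 119. ] normal [-0.101  0.046  0.994] deg 6.4
top 448 floor [508.7 243.1 116.2] normal [ 0.005 -0.004  1.   ] deg 0.4
```

View pics/f.png

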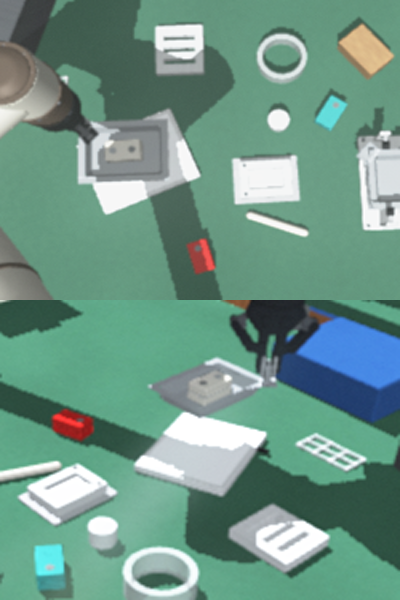

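The tray is level over the panel, with the housing in it at pixel (125,150) of the upper view. The bystanders are where they were. Handing in.

```bash
python3 -c "
from bench import *
print(job_done())"
```

```text
the job is handed in; nothing more can be done
None
```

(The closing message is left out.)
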